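# Seat a flanged bush in its housing with the hinged clamp

### The job

Take the flanged steel bush from the bench, start it nose-down and upright in the bore of the bearing housing and let go of it. Then swing the hinged clamp arm over and press the bush home with it by feel: firmly, until the flange is down on the housing all round, holding it there a moment, but without leaning on it any harder. Leave the clamp arm down on the seated bush, and leave the other things on the bench where they are.

Things in the scene. Friction and masses are not known exactly. Their poses are not given: they have to be found in the camera images.
- bush: Loose hollow steel bush, the only part with a flange, about 0.16 kg, 34 mm tall, standing nose-down, flange on top. Flange 44 mm diameter, 6 mm thick; barrel below it 32 mm diameter, 28 mm long, its lowest 8 mm tapering to 26 mm (the nose); hole 21 mm. Origin: its centre, half-way up (flange underside 11 mm, top 17 mm above it); z points up out of the flange.
- bore_mouth (a point): Centre of the bore's mouth in the flat top face of the square bearing housing (66 x 66 mm, face 57 mm above the bench, fixed). Bore 33 mm diameter, 38 mm deep. z up; y points to the clamp's hinge post 75 mm away; the closed arm lies over the bore along -y. Bush home: flange underside on the face, bush centre 11 mm below this point.
- fixture: The fixed fixture: steel base plate 130 x 200 x 12 mm carrying housing and hinge post; origin on the bench under the bore's axis. Two rubber O-rings sit in the bore, 9 and 20 mm down: lowered in lightly (about 5 N), the bush stops on the upper one 11 to 14 mm deep, flange about 15 mm proud, and stands there by itself; from there it has to be pressed home against their drag.
- clamp_arm: Steel hinged clamp arm; origin on the hinge pin, 76 mm above the bench, 75 mm from the bore's axis. In its own frame it runs along -y, 37 mm above the pin (z), as a bar 24 mm wide, 16 mm thick, then the hand grip to 229 mm; x is along the pin. Opening turns it about -x.
- clamp_angle (a joint): Angle of the clamp arm, rad: 0 = level over the bore, growing as it opens; starts at 1.75 to 2.1 (thrown back past upright), stops at 2.2 and -0.35. A stiff hinge: it stays where it is left; 1 to 6 N at the grip moves it. The foot meets the bush somewhere between +0.2 and +0.02 and the bush is home somewhere between 0 and -0.2.
- spindle_hole (a point): Point on the arm's centre line where a screw spindle passes down through it, 75 mm out from the pin. On its lower end a steel swivel foot, 30 mm diameter, presses the bush; its underside is 5 mm below pin level, give or take 5 mm: the spindle is screwed up or down from job to job, so the angle at which the bush is home is not known beforehand.
- clamp_grip (a point): Point on the axis of the black rubber grip, a rod 24 mm in diameter and 100 mm long along the arm's y; it lies 185 mm from the pin along the arm, 45 mm short of the grip's end. Straight down here: driving the bush takes 2 to 8 N; when the flange lands the force climbs 5 to 10 N per mm; 15 to 25 N is a firm press (the bush feels about 2.5 times this and needs 30 N); 40 N is too hard (100 N on the bush).
- sleeve_mid (a point): Bystander: loose plain steel sleeve without a flange, 32 mm diameter, 50 mm tall, standing; its centre. Leave alone.
- race: Bystander: loose steel bearing race lying flat, 72 mm outside diameter, 18 mm high; origin under its centre. Leave alone.
- stock_bin: Bystander: black open parts bin 160 x 100 x 70 mm with sleeves in it; origin under its centre. Leave alone.
- mallet: Bystander: rubber mallet lying on the bench, 240 mm long, handle towards its -x; origin under its middle. Leave alone.
Not all that is in view belongs to the job. What is shaped like the bush but blue is not meant.

How it is judged (in metres and radians):
On the way, in this order (a step that is already met when the one before it is completed fails the run):
1. the bush stands nose-down in the mouth of the bore, upright, let go, with its flange still proud (horizontal distance between bush and bore_mouth below 0.004 m and z of bush in the frame of bore_mouth between -0.003 and 0.012 m and angle between bush's own z axis and vertical below 0.17 rad and contact force between each of the fingers, clamp_arm and bush below 0.1 N), for 0.2 s.
2. the clamp comes down on the bush while its flange is still proud of the housing (contact force between clamp_arm and bush above 1 N and z of bush in the frame of bore_mouth above -0.003 m), for 0.02 s.
3. the clamp holds the bush home with a firm press (over 30 N on the bush) (contact force between clamp_arm and bush above 30 N and z of bush in the frame of bore_mouth below -0.009 m), for 0.3 s.
At the end, for the whole second after the job is handed in: The bush's flange is down on the housing face (within 2 mm), within 2.5 mm of the bore's axis and square to within 0.06 rad, at rest; the clamp arm is closed on it (angle below 0.12 rad) and let go; nothing else has moved more than 20 mm (z of bush in the frame of bore_mouth below -0.009 m and horizontal distance between bush and bore_mouth below 0.0025 m and angle between bush's own z axis and vertical below 0.06 rad and value of joint clamp_angle below 0.12 rad and linear speed of bush below 0.01 m/s); the robot touches nothing.
It fails at once if the clamp is leaned on: more than 100 N on the bush (contact force between clamp_arm and bush above 100 N).
It fails at once if another part or tool on the bench is moved more than 20 mm (distance of any of sleeve_mid, race, stock_bin, mallet from where it was at the start of the episode above 0.02 m).
It also fails if it takes over 72 s, if anything falls off the work surface, if the arm or the gripper's body presses on something with over 40 N, if the wrist force passes 120 N, or if a joint passes its speed limit or range.

### The arm

A 6-joint arm with a two-finger parallel gripper is mounted at the origin on the work surface. World frame = base frame: x ahead of the robot, y to its left, z up, the work surface at z = 0. Lengths are in m, angles in degrees, forces in N, time in s.
With the tool pointing down it reaches from about 0.4 to 0.825 m from the base axis. Payload 7 kg.
Tool frame: the origin (TCP) lies midway between the tips of the shut fingers; the grasp point (between the pads) lies 19 mm behind it; z points along the fingers, y is the direction in which the jaws open and shut (so a half turn about z gives the same grasp; the last joint's range is limited). The gripper opens to 88 mm and grips with 3 to 60 N. Pads are 19 mm wide; open, the fingers measure 130 mm over their backs; the gripper's body (78 mm by 193 mm) begins 47 mm behind the grasp point.
Start: joints at [-57.978, 20.546, 0.682, 0, -70.136, -16.507], TCP at [0.181, -0.65, 0.227] pointing down, gripper open.
Joint ranges: [-176.03, 176.03], [-82.01, 121.73], [-58.28, 71.71], [-173.87, 95.51], [-174.79, -0.11], [-173.66, 173.66]. Speed limits (degrees/s): [136.94, 136.94, 172.46, 180, 180, 180].

### API

Orientations are given as a 3x3 rotation matrix whose columns are the frame's x, y, z axes.
In Python, from rig import robot gives the robot as it stands. Calls block until the motion is done:
- robot.goto(position, orientation): joint-space move of the TCP to a pose.
- robot.servo_line(position, ori=None, speed=0.15): straight line of the TCP; ori=None keeps the orientation; speed is the mean speed in m/s.
- robot.movej(angles): joint-space move.
- robot.move_gripper(opening): opening from 0.0 (shut) to 1.0 (fully open); the grip force is fixed at half the most; returns when the fingers have stopped.
- robot.dwell(seconds).
- robot.ik(position, orientation): joint angles nearest the present ones, or None.
- robot.grab_frame(name): name is "side" or "top"; returns (picture, depth): 384x512x3 uint8, red, green, blue; 384x512 float32, m along the optical axis (not along the pixel's ray), 0 where there is no reading.
- robot.camera_info(name): a dict with "vfov" (degrees; the focal length in pixels is half the picture's height over the tangent of half this angle, whatever the lens; pixels are square), "cx", "cy" (the principal point, pixels), "view" (4x4, takes a point from world to camera coordinates). Camera axes: x right, y down, z forward; pixel columns grow to the right and rows downward; lengths in m; the calibration is good to about 2 mm. A picture is of the moment at which its call begins. camera_info takes no time and is no camera call.
A pose or a line that the arm cannot do raises robot.Unreachable and nothing moves.
- robot.job_done(): hands the job in, once; it reports no verdict.
Readings, each from a call of its own:
- robot.read_t(): time.
- robot.read_qpos(): joint angles.
- robot.read_qvel(): joint speeds.
- robot.read_effort(): joint torques, N m.
- robot.read_position(): TCP position.
- robot.read_tcp_rot(): TCP orientation.
- robot.read_force(): force on the tool from outside, world axes, zero at the start.
- robot.read_ft_torque(): the same for the moment, N m.
- robot.read_grip_width(): opening from 0.0 (shut) to 1.0 (fully open).
Only numpy, scipy, OpenCV 4.12 (cv2) and the standard library are available. Lean on these libraries where they do the work, as an engineer would, in place of code of your own. Each camera call takes 0.05 s, during which the arm holds its last target.

## Working session

There is one attempt and no reset: what is moved stays moved. The work goes in short steps, each a Python script; the robot and the scene stay as the last script left them, time stands still between calls to the robot, and variables do not carry over. Pictures are saved under pics/ and viewed, and the job is handed in when it is done.

```bash
ls; mkdir -p pics
python3 - <<'E'
from rig import robot
import cv2,numpy as np
np.set_printoptions(precision=4,suppress=True)
print(robot.read_t(),robot.read_position(),robot.read_tcp_rot())
for n in ("side","top"):
    im,d=robot.grab_frame(n); cv2.imwrite(f"pics/{n}0.png",im[:,:,::-1]); np.save(f"pics/{n}0.npy",d)
    c=robot.camera_info(n);print(n,c,np.linalg.inv(c['view']),(d>0).mean())
E
```

```text
pics
0.0 [ 0.1804 -0.6499  0.2256] [[-0.9636 -0.2674 -0.0006]
 [-0.2674  0.9636  0.0016]
 [ 0.0002  0.0017 -1.    ]]
side {'vfov': 45.72304756447085, 'cx': 264.6110415703066, 'cy': 187.57203996550663, 'view': array([[-0.8534, -0.5212,  0.0051,  0.4744],
       [-0.4017,  0.6514, -0.6437,  0.3611],
       [ 0.3322, -0.5514, -0.7652,  0.7739],
       [ 0.    ,  0.    ,  0.    ,  1.    ]])} [[-0.8534 -0.4017  0.3322  0.2928]
 [-0.5212  0.6514 -0.5514  0.4387]
 [ 0.0051 -0.6437 -0.7652  0.8223]
 [ 0.      0.      0.      1.    ]] 0.9960276285807291
top {'vfov': 44.516344429634096, 'cx': 256.11443409566164, 'cy': 200.59385691321924, 'view': array([[ 0.0119, -0.9999, -0.0037, -0.0817],
       [-0.9964, -0.0115, -0.0839,  0.6248],
       [ 0.0839,  0.0046, -0.9965,  1.31  ],
       [ 0.    ,  0.    ,  0.    ,  1.    ]])} [[ 0.0119 -0.9964  0.0839  0.5137]
 [-0.9999 -0.0115  0.0046 -0.0806]
 [-0.0037 -0.0839 -0.9965  1.3576]
 [ 0.      0.      0.      1.    ]] 0.9959157307942709
```

View pics/side0.png

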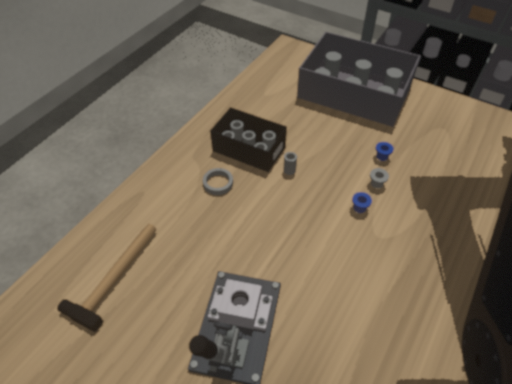

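View pics/top0.png

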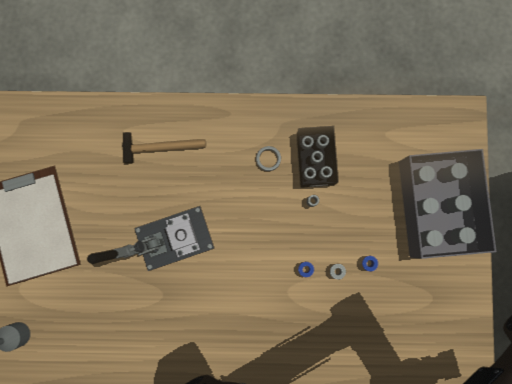

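Bush candidates, as top/side pixels:
- Grey flanged part (338,272)/(379,177): chosen.
- Blue look-alikes (305,270)/(361,202) and (370,264)/(384,150).
- Plain sleeve (313,201)/(290,163).
- Sleeves in the bin (~(317,157)) and grey cylinders in the large box.

Next is a close crop to check the choice, plus measurements.

```bash
cat > h.py <<'E'
import numpy as np,cv2
np.set_printoptions(precision=4,suppress=True)
class Cam:
    def __init__(s,c,H=384):
        s.f=H/2/np.tan(np.radians(c['vfov']/2)); s.cx,s.cy=c['cx'],c['cy']; s.V=np.array(c['view']); s.P=np.linalg.inv(s.V)
    def ray(s,u,v):
        return s.P[:3,3], s.P[:3,:3]@np.array([(u-s.cx)/s.f,(v-s.cy)/s.f,1.])
    def plane(s,u,v,z):
        o,d=s.ray(u,v); return o+d*(z-o[2])/d[2]
    def cloud(s,D):
        v,u=np.mgrid[0:D.shape[0],0:D.shape[1]]
        p=np.stack([(u-s.cx)/s.f*D,(v-s.cy)/s.f*D,D],-1)
        return p@s.P[:3,:3].T+s.P[:3,3]
    def proj(s,p):
        q=s.V[:3,:3]@p+s.V[:3,3]; return np.array([s.cx+s.f*q[0]/q[2],s.cy+s.f*q[1]/q[2]])
def tri(c1,p1,c2,p2):
    o1,d1=c1.ray(*p1);o2,d2=c2.ray(*p2)
    d1=d1/np.linalg.norm(d1);d2=d2/np.linalg.norm(d2)
    t=np.linalg.lstsq(np.stack([d1,-d2],1),o2-o1,rcond=None)[0]
    a,b=o1+t[0]*d1,o2+t[1]*d2
    return (a+b)/2,np.linalg.norm(a-b)
E
python3 - <<'E'
from rig import robot
from h import *
S=cv2.imread('pics/side0.png');T=cv2.imread('pics/top0.png')
def crop(im,u,v,w,h,k): return cv2.resize(im[v-h:v+h,u-w:u+w],None,fx=k,fy=k,interpolation=cv2.INTER_CUBIC)
a=crop(T,338,268,50,25,8);cv2.imwrite('pics/c1.png',a)
b=crop(S,375,177,50,37,8);cv2.imwrite('pics/c2.png',b)
cv2.imwrite('pics/c3.png',crop(T,150,240,66,45,6));cv2.imwrite('pics/c4.png',crop(S,237,324,60,59,6))
for n,(u,v) in (('top',(338,272)),('side',(379,177))):
    c=Cam(robot.camera_info(n));D=np.load(f'pics/{n}0.npy');W=c.cloud(D)
    print(n);print((W[v-8:v+9:1,u-8:u+9,2]*1000).round().astype(int))
    # housing etc heights
c=Cam(robot.camera_info('top'));W=c.cloud(np.load('pics/top0.npy'))
print(W[272,325],W[236,180],W[225,170],W[258,105],W[246,150])
E
```

```text
top
[[   6   -2   -2    1   -3   36   31   29   31   34   35   33   -1   -2
    -3   -5   -1]
 [   5    1    2   29   32   37   33   29   37   32   35   32   31   -5
     4    0   -4]
 [  -4   -6   30   33   30   30   34   32   38   33   30   35   27   32
     0   -6   -2]
 [  -1   -5   33   34   35   33   35   34   35   29   34   32   29   40
    33    2   -3]
 [  -1   28   35   36   31   32   -2    2   -7    5   33   33   30   31
    36   29    4]
 [  -2   31   34   32   37   -2   -4    0   -5    2 1358   35   32   29
    35   28    1]
 [  -3   30   33   37   36    1   -2   -3   -5   -3    3   19   30   34
    33   29    0]
 [  29   36   34   32   26    0    2    0    4    0    9   16   36   35
    34   36   -7]
 [  -1   30   29   33   36   -3   -4   -6   -2   -1    8   24   31   37
    31   36    4]
 [   0   34   32   34   36   -1    2    1    6    4   21   28   32   33
    35   34   -6]
 [  -2   32   24   32   34   32   -3    3    7   17   29   29   36   32
    35   33   -1]
 [  -3    0   36   30   29   36   34   38   30   34   31   39   33   34
    35    0    0]
 [  -2   -3   26
[... 1065 characters left out ...]
  33  36  35]
 [ 33  34  32  35  34  36  33  33  34  33  34  33  35  34  33  33  36]
 [ 27  29  33  32  34  32  34  34  35  34  34  32  32  31  35  33  33]
 [ 16  30  31  31  35  33  34  34  31  33  35  33  34  36  35  34  28]
 [ 14  18  21  27  31  29  35  34  33  34  38  34  33  32  32   0   1]
 [ 10  15  16  21  28  28  30  30  29  30  31  30  32  29  -1  -1   0]
 [  8  13  13  17  17  23  20  20  23  20  20  19  17  -2  -1  -1   0]
 [  7   9  12  15  16  15  19  17  17  17  16  12   9   1  -4  -1   0]
 [ -1   8  11  10  13  12  14  14  11  14  12  10   0   0  -1  -3  -3]]
[ 0.4246 -0.2749 -0.0051] [0.5227 0.1416 0.0158] [0.5535 0.1695 0.0242] [0.4675 0.2784 0.2479] [0.4944 0.2102 0.0866]
```

```bash
sleep 1; ls pics
```

```text
c1.png
c2.png
c3.png
c4.png
side0.npy
side0.png
top0.npy
top0.png
```

View pics/c1.png

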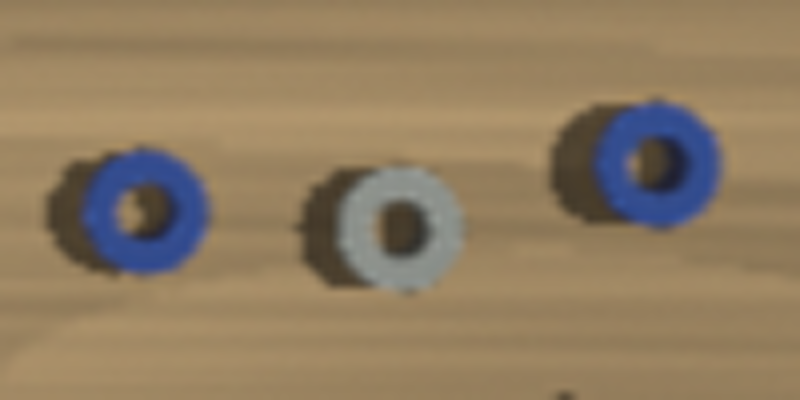

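View pics/c2.png

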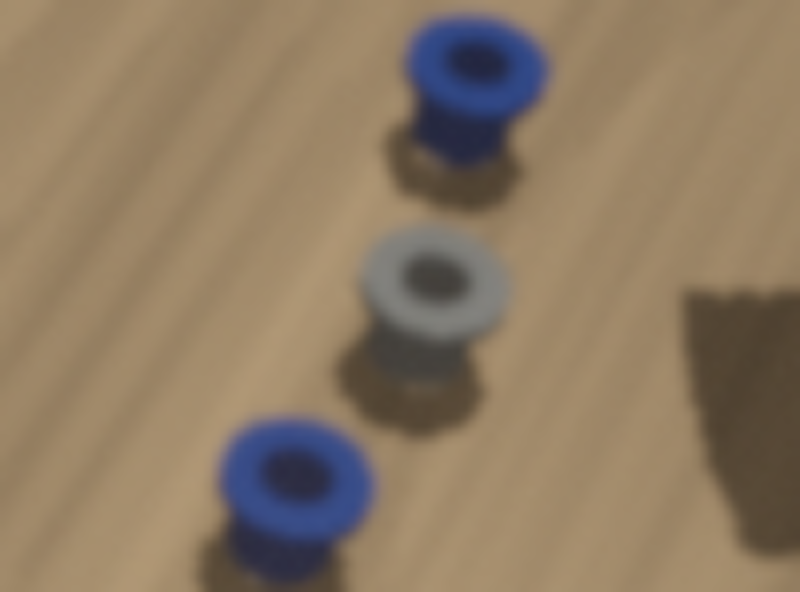

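View pics/c3.png

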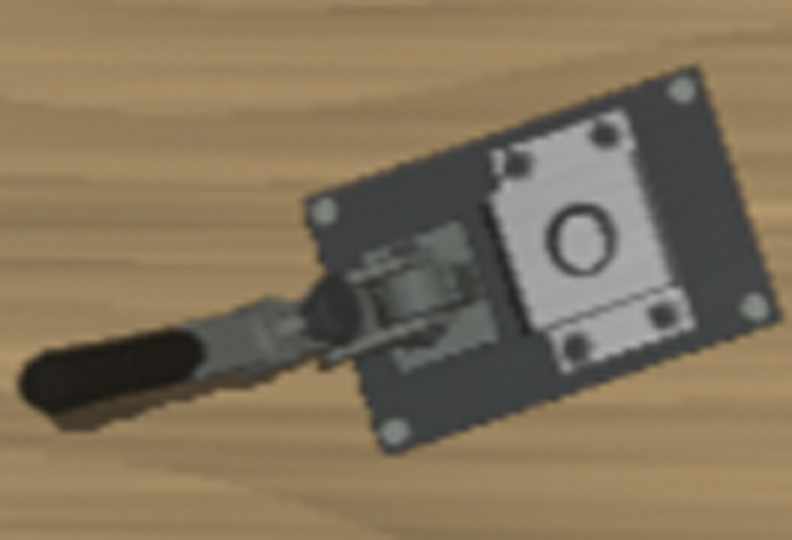

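View pics/c4.png

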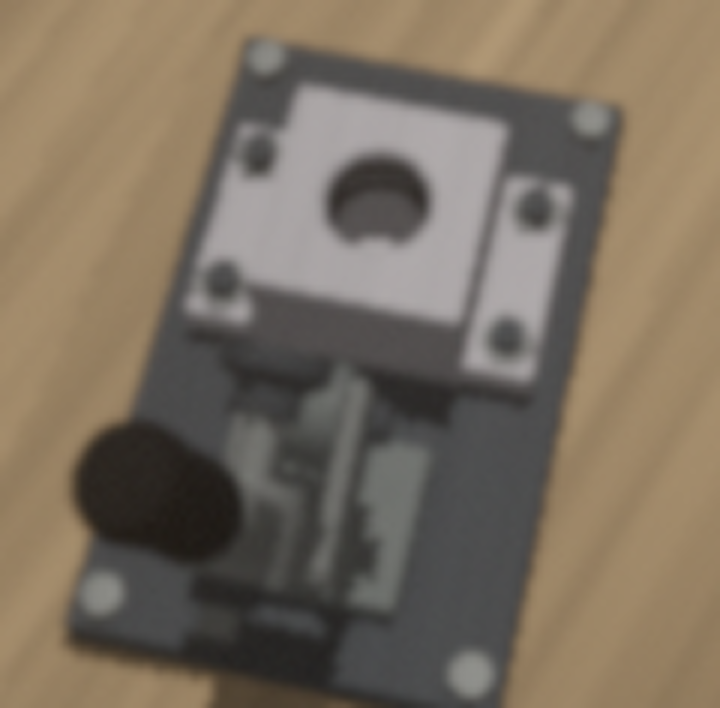

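The crops confirm it: the grey part at top (338,272), side (379,177) has a flange and sits between the two blue look-alikes. The bore is at about top (181,235) and side (240,299). The grip is thrown back at top (~(105,256)). Next I measure precisely.

```bash
cat > meas.py <<'E'
from rig import robot
from h import *
T=cv2.imread('pics/top0.png');S=cv2.imread('pics/side0.png')
ct,cs=Cam(robot.camera_info('top')),Cam(robot.camera_info('side'))
K=8
def up(im,u,v,r): 
    return cv2.resize(im[v-r:v+r,u-r:u+r],None,fx=K,fy=K,interpolation=cv2.INTER_CUBIC)
def back(p,u,v,r): return ((p[0]+.5)/K-.5+u-r,(p[1]+.5)/K-.5+v-r)
def ell(mask,u,v,r,inner=False,name=None,im=None,hull=True):
    cn,_=cv2.findContours(mask,cv2.RETR_EXTERNAL,cv2.CHAIN_APPROX_NONE)
    c0=np.array([r*K,r*K])
    cn=[c for c in cn if cv2.contourArea(c)>150*K]
    c=min(cn,key=lambda c:np.linalg.norm(np.mean(c[:,0],0)-c0))
    if hull:c=cv2.convexHull(c)
    e=cv2.fitEllipse(c) if not hull else cv2.fitEllipse(c)
    if name: 
        o=im.copy();cv2.ellipse(o,e,(0,0,255),1);cv2.drawContours(o,[c],-1,(0,255,0),1);cv2.imwrite(name,o)
    return back(e[0],u,v,r),np.array(e[1])/K,e[2]
# bush
def grey(a,lo,hi,s): 
    h=cv2.cvtColor(a,cv2.COLOR_BGR2HSV); return ((h[...,1]<s)&(h[...,2]>lo)&(h[...,2]<hi)).astype(np.uint8)*255
a=up(T,338,272,13);bt=ell(grey(a,105,255,60),338,272,13,name='pics/e1.png',im=a)
a=up(S,379,177,13);bs=ell(grey(a,92,255,60),379,177,13,name='pics/e2.png',im=a)
print('bush',bt,bs,tri(ct,bt[0],cs,bs[0]),ct.plane(*bt[0],.034),cs.plane(*bs[0],.034))
a=up(T,181,235,12);m=255-grey(a,140,255,60);ot=ell(m,181,235,12,name='pics/e3.png',im=a)
a=up(S,240,299,14);m=255-grey(a,135,255,60);os_=ell(m,240,299,14,name='pics/e4.png',im=a,)
print('bore',ot,os_,tri(ct,ot[0],cs,os_[0]),ct.plane(*ot[0],.057),cs.plane(*os_[0],.057))
ims=[cv2.resize(cv2.imread(f'pics/e{i}.png'),(300,300)) for i in (1,2,3,4)]
cv2.imwrite('pics/e.png',np.vstack([np.hstack(ims[:2]),np.hstack(ims[2:])]))
# plate screws: bright-grey discs at corners
for nm,im,c,pts in (('top',T,ct,[(137,229),(149,266),(197,209),(209,245)]),('side',S,cs,[(221,274),(275,284),(193,363),(255,376)])):
    for p in pts:
        r=5;a=up(im,p[0],p[1],r);g=cv2.cvtColor(a,cv2.COLOR_BGR2GRAY).astype(float)
        w=np.clip(g-110,0,None);yy,xx=np.mgrid[0:g.shape[0],0:g.shape[1]]
        q=back(((w*xx).sum()/w.sum(),(w*yy).sum()/w.sum()),p[0],p[1],r)
        print(nm,q,c.plane(*q,.014))
E
python3 meas.py
```

```text
bush ((337.71175479888916, 271.1371250152588), array([15.829 , 15.9867]), 9.447210311889648) ((379.013219833374, 174.97157764434814), array([14.8623, 19.4626]), 104.115966796875) (array([ 0.4297, -0.3056,  0.0294]), np.float64(0.00021032694259183392)) [ 0.4299 -0.3048  0.034 ] [ 0.429  -0.3012  0.034 ]
bore ((180.32890033721924, 234.45093154907227), array([12.8609, 13.0967]), 14.673599243164062) ((239.4377212524414, 298.0399332046509), array([16.5123, 18.5572]), 81.22537231445312) (array([0.5272, 0.1347, 0.0543]), np.float64(0.0011230778797315297)) [0.5267 0.134  0.057 ] [0.5269 0.136  0.057 ]
top (np.float64(135.10681561913614), np.float64(226.81079141489784)) [0.5474 0.2712 0.014 ]
top (np.float64(146.43661544259274), np.float64(266.9825914914999)) [0.4338 0.2352 0.014 ]
top (np.float64(196.2599348167479), np.float64(205.91434810974343)) [0.6095 0.0974 0.014 ]
top (np.float64(210.35380314573607), np.float64(244.9354571147702)) [0.4983 0.0546 0.014 ]
side (np.float64(220.61816733040183), np.float64(271.3342407837606)) [0.6044 0.0902 0.014 ]
side (np.float64(275.3230591131309), np.float64(281.73239430558425)) [0.499  0.0527 0.014 ]
side (np.float64(192.2008670016917), np.float64(362.354302666932)) [0.5431 0.2644 0.014 ]
side (np.float64(255.0978025622229), np.float64(376.9065739868049)) [0.436  0.2277 0.014 ]
```

View pics/e.png

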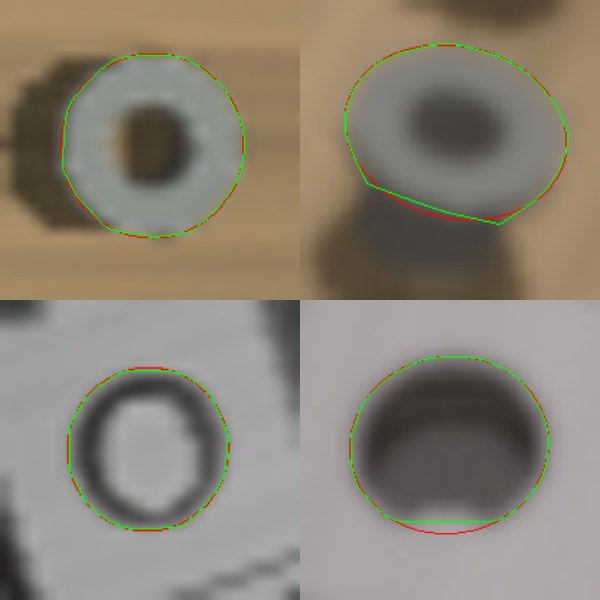

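```bash
cat >> meas.py <<'E'
print('----')
def hole(im,u,v,r,thr,nm):
    a=up(im,u,v,r); g=cv2.cvtColor(a,cv2.COLOR_BGR2HSV); m=((g[...,2]<thr)|(g[...,1]>60)).astype(np.uint8)*255
    return ell(m,u,v,r,name=nm,im=a)
print('hole top',ht:=hole(T,338,271,7,125,'pics/f1.png'),ct.plane(*ht[0],.034))
print('hole side',hs:=hole(S,379,175,6,100,'pics/f2.png'),cs.plane(*hs[0],.034), tri(ct,bt[0],cs,hs[0]))
cv2.imwrite('pics/f.png',np.hstack([cv2.resize(cv2.imread(f'pics/f{i}.png'),(300,300)) for i in(1,2)]))
# clamp
B=np.array([.5268,.135,0]);
ps=[(.6095-.5474,.0974-.2712),(.4983-.4338,.0546-.2352),(.6044-.5431,.0902-.2644),(.499-.436,.0527-.2277)]
v=-np.array(ps).sum(0);yf=v/np.linalg.norm(v);xf=np.array([yf[1],-yf[0]]);print('yf',yf)
pin=B[:2]+.075*yf
for n,c in(('top',ct),('side',cs)):
    W=c.cloud(np.load(f'pics/{n}0.npy')).reshape(-1,3)
    im=cv2.imread(f'pics/{n}0.png').reshape(-1,3)
    l=np.stack([(W[:,:2]-pin)@xf,(W[:,:2]-pin)@yf,W[:,2]-.076],1)
    k=(abs(l[:,0])<.05)&(l[:,1]>-.05)&(l[:,1]<.22)&(l[:,2]>.02)&(l[:,2]<.3)&(im.max(1)<60)
    q=l[k];print(n,k.sum(),q.mean(0),q.min(0),q.max(0))
    if n=='top':
        # top of rod line
        b=np.polyfit(q[:,1],q[:,2],1);print('slope',b)
    for s in range(0,240,40):
        pass
    hi=q[q[:,2]>.13];print(np.median(hi,0),np.median(hi[:,0]))
E
python3 meas.py | sed -n '/----/,$p'
```

```text
----
hole top ((337.9153542518616, 271.2093963623047), array([7.5946, 8.0615]), 168.46031188964844) [ 0.4297 -0.3054  0.034 ]
hole side ((379.0176377296448, 174.45022869110107), array([5.9542, 8.4476]), 101.31250762939453) [ 0.4296 -0.3027  0.034 ] (array([ 0.4299, -0.3052,  0.0314]), np.float64(0.00034767973170447033))
yf [-0.3359  0.9419]
top 349 [-0.002   0.0682  0.1518] [-0.0148  0.0114  0.0204] [0.0127 0.1074 0.2129]
slope [1.6726 0.0376]
[-0.0021  0.0839  0.183 ] -0.002096756290115076
side 700 [-0.0032  0.0863  0.1508] [-0.0129  0.0193  0.0254] [0.0163 0.1121 0.2119]
[-0.0053  0.0997  0.2044] -0.005318137267783697
```

View pics/f.png

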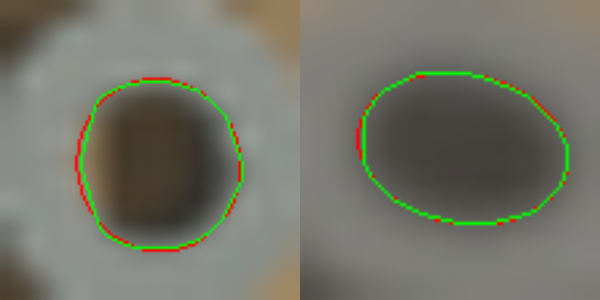

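```bash
cat >> h.py <<'E'
YF=np.array([-.3359,.9419,0]);XF=np.array([.9419,.3359,0]);BORE=np.array([.5268,.135,.057]);PIN=np.array([*(BORE+.075*YF)[:2],.076])
def down(d):
    y=np.array(d,float);y/=np.linalg.norm(y);z=np.array([0,0,-1.]);return np.stack([np.cross(y,z),y,z],1)
E
python3 - <<'E'
from rig import robot
from h import *
for d in ([1,0,0],[-1,0,0]):
    R=down(d)
    print(d,robot.ik([.4297,-.304,.13],R))
for s in (1,-1):
    for p in (BORE+[0,0,.1],PIN+.15*YF+[0,0,.18],PIN-.185*YF+[0,0,.04],PIN+[0,0,.3]): print(s,robot.ik(p,down(s*XF)))
E
```

```text
[1, 0, 0] [ -13.9084   11.5804  -25.5918    0.      -52.8278 -166.0916]
[-1, 0, 0] [-13.9084  11.5804 -25.5918   0.     -52.8278  13.9084]
1 [ 35.0254  11.5551 -21.5439   0.     -56.901  164.6018]
1 [ 57.2482   9.5716 -10.3525   0.     -70.0758 142.379 ]
1 None
1 [ 43.0115   4.3485  -1.1755   0.     -84.476  156.6157]
-1 [ 35.0254  11.5551 -21.5439   0.     -56.901  -15.3982]
-1 [ 57.2482   9.5716 -10.3525   0.     -70.0758 -37.621 ]
-1 [ 23.0454  15.843  -21.8574   0.     -52.2996  -3.4182]
-1 [ 43.0115   4.3485  -1.1755   0.     -84.476  -23.3843]
```

Run:
```python
from rig import robot
from h import *
R=down([-1,0,0]); b=np.array([.4297,-.304,0])
print(robot.read_grip_width())
robot.goto(b+[0,0,.10],R); print(robot.read_t(),robot.read_position())
robot.servo_line(b+[0,0,.020],speed=.08)
robot.dwell(.2);print(robot.read_position(),robot.read_force())
robot.move_gripper(0.); print('w',robot.read_grip_width(),robot.read_force())
robot.servo_line(b+[0,0,.14],speed=.1); robot.dwell(.2)
print(robot.read_t(),robot.read_grip_width(),robot.read_force(),robot.read_position())
for n in ("side","top"):
    im,d=robot.grab_frame(n); cv2.imwrite(f"pics/{n}1.png",im[:,:,::-1]); np.save(f"pics/{n}1.npy",d)
S=cv2.imread('pics/side1.png');c=Cam(robot.camera_info('side'));u,v=c.proj(robot.read_position()).astype(int);print(u,v)
cv2.imwrite('pics/c5.png',cv2.resize(S[max(v-50,0):v+40,u-60:u+60],None,fx=6,fy=6,interpolation=cv2.INTER_CUBIC))
```

```text
1.0013470462820662
1.7333 [ 0.4298 -0.3047  0.1003]
[ 0.43   -0.3041  0.0205] [ 0.4387  0.4604 -0.6589]
w 0.48777986991703604 [ 0.1367 -0.1753  0.3576]
5.4333 0.4868890351164602 [ 0.9241  0.6049 -2.1617] [ 0.4295 -0.3039  0.1395]
388 141
```

View pics/c5.png

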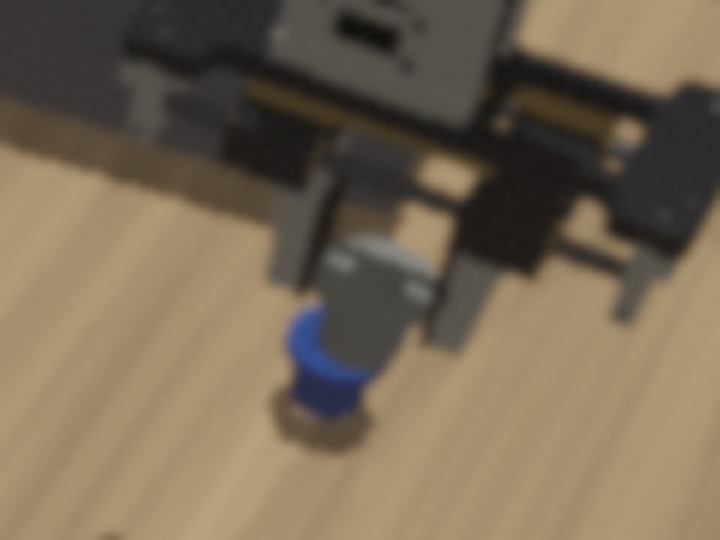

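The bush is held upright between the pads (crop centre ~(370,290)). Its flange is at the finger tips, and the blue part behind it hasn't moved. Next I lower it into the bore by feel.

Run:
```python
from rig import robot
from h import *
R=down(-XF)
robot.goto(np.array([.45,-.05,.2]),R)
robot.goto(BORE+[0,0,.09],R); robot.dwell(.3)
f0=robot.read_force();print(robot.read_t(),robot.read_position(),f0)
p=BORE.copy()
robot.servo_line([p[0],p[1],.080],speed=.05);robot.dwell(.15);f0=robot.read_force();print(f0)
z=.080
while z>.0625:
    z-=.001
    robot.servo_line([p[0],p[1],z],speed=.03)
    f=robot.read_force()-f0;q=robot.read_position()
    print(round(z,4),q,f)
    if f[2]>5 or np.hypot(*f[:2])>8:break
print(robot.read_t(),robot.read_ft_torque())
for n in ("side","top"):
    im,d=robot.grab_frame(n); cv2.imwrite(f"pics/{n}2.png",im[:,:,::-1])
S=cv2.imread('pics/side2.png')
cv2.imwrite('pics/c6.png',cv2.resize(S[250:340,180:300],None,fx=6,fy=6,interpolation=cv2.INTER_CUBIC))
```

```text
7.7 [0.5269 0.1343 0.1475] [-0.2776  0.991  -1.1744]
[-0.1182  0.7687 -1.5309]
0.079 [0.5268 0.135  0.079 ] [ 0.4733 -0.4076 -0.6385]
0.078 [0.5267 0.135  0.0779] [ 0.5937 -1.0272  0.5187]
0.077 [0.5267 0.135  0.0769] [ 0.2604 -0.302   0.1017]
0.076 [0.5267 0.135  0.0759] [ 0.538  -1.2394 -0.2723]
0.075 [0.5268 0.135  0.0749] [ 0.4382 -0.9454  0.0213]
0.074 [0.5268 0.135  0.0739] [ 0.2876 -1.0279  0.9466]
0.073 [0.5267 0.135  0.0729] [-0.012  -1.2739 -0.1449]
0.072 [0.5268 0.135  0.0719] [ 0.03   -0.7358 -0.2794]
0.071 [0.5267 0.135  0.0709] [ 0.1384 -1.3174  0.7535]
0.07 [0.5267 0.135  0.0699] [-0.6464 -0.624   0.7136]
0.069 [0.5268 0.135  0.0689] [ 0.1473 -1.3119  0.2998]
0.068 [0.5269 0.135  0.068 ] [ 0.4634 -0.5623  1.5569]
0.067 [0.527  0.1351 0.067 ] [0.5561 0.4899 0.2675]
0.066 [0.5271 0.1352 0.0661] [ 2.4107  1.2087 -0.7101]
0.065 [0.5272 0.1352 0.0652] [ 1.9824 -0.1349  2.0452]
0.064 [0.5272 0.1352 0.0644] [ 2.2209 -0.3611  5.8762]
13.3417 [ 0.2571 -0.3799  0.0213]
```

View pics/c6.png

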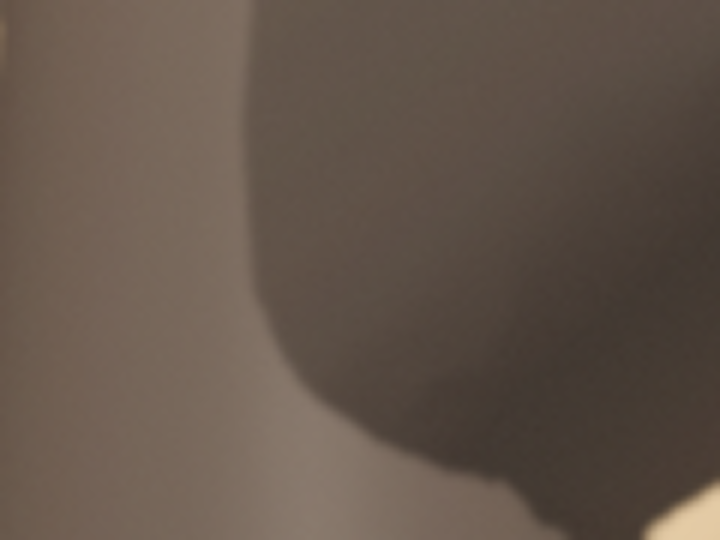

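Contact came at 5.9 N with about 13 mm of insertion, as expected for the upper O-ring. The arm blocks the side view in this crop. I'll release, back off and look.

Run:
```python
from rig import robot
from h import *
R=down(-XF)
robot.move_gripper(1.); robot.dwell(.1)
p=robot.read_position()
robot.servo_line([p[0],p[1],.16],speed=.1)
robot.goto([.48,-.12,.33],R)
for n in ("side","top"):
    im,d=robot.grab_frame(n); cv2.imwrite(f"pics/{n}3.png",im[:,:,::-1]); np.save(f"pics/{n}3.npy",d)
S=cv2.imread('pics/side3.png');T=cv2.imread('pics/top3.png')
a=cv2.resize(S[265:355,190:290],(400,360),interpolation=cv2.INTER_CUBIC);b=cv2.resize(T[200:290,130:230],(400,360),interpolation=cv2.INTER_CUBIC)
cv2.imwrite('pics/c7.png',np.hstack([a,b]))
W=Cam(robot.camera_info('top')).cloud(np.load('pics/top3.npy'))[215:260,160:205].reshape(-1,3)
r=np.linalg.norm(W[:,:2]-BORE[:2],axis=1)
k=(r<.021)&(r>.012)&(W[:,2]>.06);print(robot.read_t(),k.sum(),np.percentile(W[k,2],[5,25,50,75,95]))
k=(r<.035)&(W[:,2]>.068);print(W[k].mean(0))
q=W[k]; A=np.c_[q[:,:2]-q[:,:2].mean(0),np.ones(len(q))];print('tilt',np.linalg.lstsq(A,q[:,2],rcond=None)[0])
```

```text
16.85 124 [0.0724 0.075  0.0769 0.0787 0.0822]
[0.5265 0.1331 0.0768]
tilt [0.0082 0.0091 0.0768]
```

View pics/c7.png

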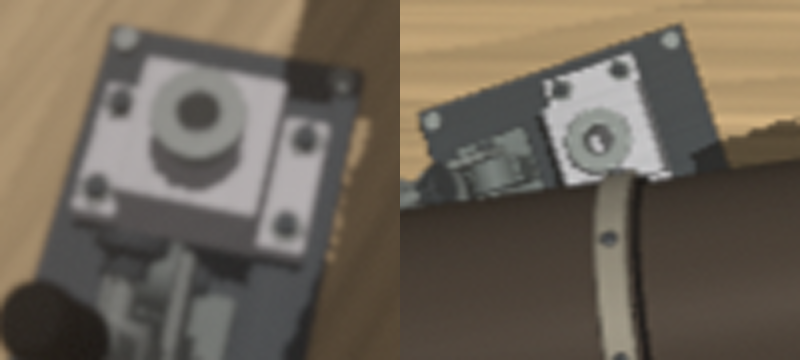

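The bush stands upright in the bore (side crop (197,105), top crop (597,140)), with its flange top at 76.8 mm, so about 14 mm proud and free. Next I swing the clamp over with the shut fingers behind the grip.

```bash
cat >> h.py <<'E'
HF=.0095
def face(th):
    if th>=np.pi/2:
        y=-.229*np.cos(th)+.049*np.sin(th); z=.266-(th-np.pi/2)*.06
    else:
        y=-.195*np.cos(th)+.049*np.sin(th); z=.076+.195*np.sin(th)+.049*np.cos(th)
        z=min(z,.266) if th>1.2 else z
    return y,z
def tcp(th):
    y,z=face(th); return np.array([*(PIN+(y+HF)*YF)[:2],z])
E
python3 - <<'E'
from rig import robot
from h import *
R=down(-XF)
robot.move_gripper(0.)
s=PIN+.155*YF
robot.goto([s[0],s[1],.36],R)
robot.servo_line([s[0],s[1],.25],speed=.12);robot.dwell(.2)
f0=robot.read_force();np.save('f0.npy',f0);print(robot.read_t(),robot.read_position(),f0)
for th in [1.85,1.7,1.57,1.4,1.2,1.0]:
    robot.servo_line(tcp(th),speed=.12)
    f=robot.read_force()-f0;print(th,tcp(th),robot.read_position(),f)
    if np.linalg.norm(f)>20:break
print(robot.read_t())
for n in ("side","top"):
    im,d=robot.grab_frame(n); cv2.imwrite(f"pics/{n}4.png",im[:,:,::-1])
cv2.imwrite('pics/c8.png',np.hstack([cv2.resize(cv2.imread('pics/side4.png')[200:384,130:314],(400,400)),cv2.resize(cv2.imread('pics/top4.png')[150:300,70:220],(400,400))]))
E
```

```text
21.2667 [0.4497 0.3519 0.2507] [ 0.3031  0.362  -1.1884]
1.85 [0.4614 0.3184 0.2492] [0.4617 0.318  0.2496] [-0.693   0.5349  1.0345]
1.7 [0.4722 0.2882 0.2582] [0.4723 0.2882 0.2584] [-1.1384  0.6557  1.3597]
1.57 [0.482  0.2606 0.266 ] [0.4818 0.2602 0.2655] [-1.1844  0.0894  1.6412]
1.4 [0.4933 0.2289 0.266 ] [0.4932 0.2287 0.2658] [0.1802 0.4264 1.0774]
1.2 [0.5068 0.1911 0.2755] [0.5067 0.1908 0.2753] [-0.2091 -0.4658  1.7082]
1.0 [0.52   0.1542 0.2666] [0.52   0.1541 0.2665] [-0.9544 -0.2848  0.9867]
23.9417
```

View pics/c8.png

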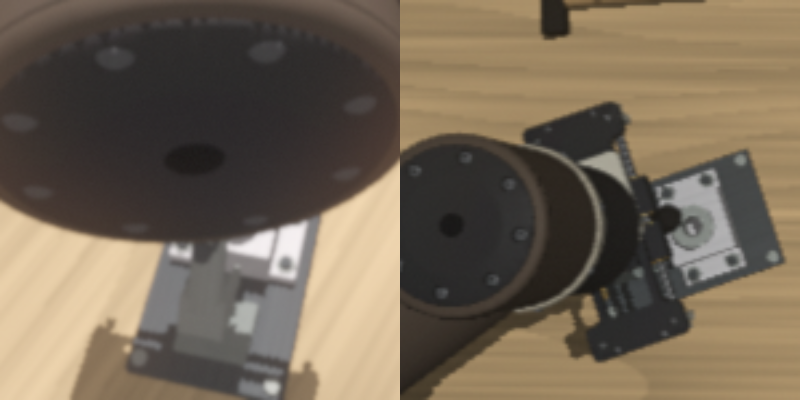

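The grip's end (top crop (665,217)) now leads the fingers towards the bore, so the swing is working. I'll continue down and then press by feel.

Run:
```python
from rig import robot
from h import *
f0=np.load('f0.npy')
for th in [.85,.7,.55,.42,.32,.26]:
    robot.servo_line(tcp(th),speed=.1)
    f=robot.read_force()-f0;print(th,robot.read_position(),f)
    if np.linalg.norm(f)>15:break
print(robot.read_t())
th=.26
while th>.10:
    th-=.01
    robot.servo_line(tcp(th),speed=.04)
    f=robot.read_force()-f0;print(round(th,3),round(robot.read_t(),2),robot.read_position(),f)
    if f[2]>8:break
```

```text
0.85 [0.5293 0.1278 0.2548] [ 0.1559 -0.2928  0.9068]
0.7 [0.5378 0.1034 0.2389] [ 0.2957 -0.541   2.1773]
0.55 [0.5455 0.0816 0.2193] [0.2682 0.2295 1.1655]
0.42 [0.5512 0.0652 0.1997] [-0.5388 -0.9151  1.8616]
0.32 [0.5551 0.0545 0.1835] [-0.8369 -0.5478  0.959 ]
0.26 [0.5573 0.0489 0.1734] [ 0.6482 -0.6621  1.4363]
26.4167
0.25 26.67 [0.5578 0.0482 0.172 ] [-0.6122 -0.1003  1.4049]
0.24 26.92 [0.5582 0.0472 0.17  ] [-0.9768 -0.4447  2.7432]
0.23 27.17 [0.5585 0.0462 0.1681] [-0.7537 -0.7419  3.1201]
0.22 27.42 [0.5588 0.0454 0.1663] [0.0857 0.7004 2.254 ]
0.21 27.67 [0.5591 0.0445 0.1644] [ 0.1579 -0.2562  2.4539]
0.2 27.92 [0.5594 0.0437 0.1626] [0.3658 0.453  1.9674]
0.19 28.17 [0.5596 0.0429 0.1608] [0.0736 1.3376 2.4283]
0.18 28.42 [0.5599 0.0421 0.159 ] [-0.46    0.3534  1.8747]
0.17 28.67 [0.5602 0.0413 0.1571] [0.1259 0.0895 2.0166]
0.16 28.92 [0.5604 0.0405 0.1553] [0.8911 0.5296 1.9381]
0.15 29.17 [0.5607 0.0398 0.1535] [0.426  0.7418 2.2677]
0.14 29.42 [0.5609 0.0391 0.1516] [ 0.6023 -0.4404  3.0138]
0.13 29.67 [0.5612 0.0384 0.1497] [-0.3713  0.2775  2.5287]
0.12 29.92 [0.5615 0.0378 0.148 ] [-0.1609  1.1762  3.7769]
0.11 30.17 [0.5617 0.0371 0.1461] [-0.7974  0.5769  3.8689]
0.1 30.42 [0.562  0.0365 0.1443] [-1.6247  0.8912  5.3048]
```

Run:
```python
from rig import robot
from h import *
f0=np.load('f0.npy')
def F(n=4):
    a=[]
    for _ in range(n): a.append(robot.read_force()-f0); robot.dwell(.02)
    return np.mean(a,0)
th=.10
while th>-.30:
    th-=.005 if True else 0
    robot.servo_line(tcp(th),speed=.03)
    f=F(2);print(round(th,4),round(robot.read_t(),2),robot.read_position()[2].round(4),f)
    if f[2]>9.5:break
    if robot.read_t()>50:break
print(robot.read_t())
```

```text
0.095 30.7 0.1434 [-1.2501  1.3778  5.3532]
0.09 30.98 0.1425 [-1.3609  1.7435  5.6269]
0.085 31.27 0.1416 [-2.0579  0.5532  6.4035]
0.08 31.55 0.1407 [-2.0665  1.744   7.2492]
0.075 31.83 0.1398 [-2.6787  2.3379  7.8698]
0.07 32.12 0.1389 [-1.8772  1.9989  7.7072]
0.065 32.4 0.1381 [-3.2077  3.1686 10.0378]
32.4
```

Run:
```python
from rig import robot
from h import *
f0=np.load('f0.npy')
def F(n=4):
    a=[]
    for _ in range(n): a.append(robot.read_force()-f0); robot.dwell(.02)
    return np.mean(a,0)
p=tcp(.065);z=p[2]
while robot.read_t()<50:
    z-=.0007
    robot.servo_line([p[0],p[1],z],speed=.03)
    f=F(2);print(round(z,4),round(robot.read_t(),2),robot.read_position()[2].round(4),f)
    if f[2]>12.5:break
print(robot.read_t())
```

```text
0.1369 32.68 0.1375 [-3.2257  1.7884 10.4786]
0.1362 32.97 0.137 [-3.6692  1.0699 11.7094]
0.1355 33.25 0.1364 [-3.4346  1.2254 12.1185]
0.1348 33.53 0.1356 [-1.9193 -0.2035 11.0745]
0.1341 33.82 0.1351 [-2.8032 -0.8747 11.9459]
0.1334 34.1 0.1344 [-2.6483 -2.225  12.2464]
0.1327 34.38 0.1337 [-1.951  -3.0044 11.601 ]
0.132 34.67 0.133 [-1.0731 -4.7552 10.8828]
0.1313 34.95 0.1325 [-2.1458 -4.6351 13.4404]
34.95
```

Run:
```python
from rig import robot
from h import *
f0=np.load('f0.npy')
def F(n=4):
    a=[]
    for _ in range(n): a.append(robot.read_force()-f0); robot.dwell(.02)
    return np.mean(a,0)
th=.031 # tcp z .131
q0=tcp(.065)
print(tcp(th))
while robot.read_t()<52:
    th-=.0042
    robot.servo_line(tcp(th),speed=.03)
    f=F(2);print(round(th,4),round(robot.read_t(),2),robot.read_position()[2].round(4),f)
    if f[2]>15:break
print(robot.read_t())
```

```text
[0.5634 0.0324 0.131 ]
0.0268 35.23 0.1303 [ 0.3773 -0.7615  3.217 ]
0.0226 35.52 0.1295 [-1.19   -0.3426  6.8023]
0.0184 35.8 0.1291 [-1.6531 -0.3817 10.0868]
0.0142 36.08 0.1284 [-1.9479  0.809  10.0887]
0.01 36.37 0.1275 [-1.8147  0.3532  9.2372]
0.0058 36.65 0.1264 [-1.1217 -0.3887  6.5646]
0.0016 36.93 0.1258 [-2.095   0.6965  9.28  ]
-0.0026 37.22 0.1251 [-1.7476  0.6213  9.5509]
-0.0068 37.5 0.1242 [-1.2338 -0.4035  9.67  ]
-0.011 37.78 0.1233 [-1.2603 -0.426   8.4252]
-0.0152 38.07 0.1225 [-1.753  -0.9681  8.5205]
-0.0194 38.35 0.1218 [-1.722  -0.5913  9.6447]
-0.0236 38.63 0.1209 [-1.1476  0.2297  8.8205]
-0.0278 38.92 0.1201 [-2.1539 -0.443   9.4666]
-0.032 39.2 0.1193 [-1.4029 -0.6825  9.0401]
-0.0362 39.48 0.1184 [-1.3505 -0.1235  8.9087]
-0.0404 39.77 0.1178 [-1.9208 -0.4792 10.7175]
-0.0446 40.05 0.1171 [-2.4985 -0.0332 11.635 ]
-0.0488 40.33 0.1161 [-1.4305 -0.7595  9.527 ]
-0.053 40.62 0.1152 [-1.5568 -0.8456 10.1254]
-0.0572 40.9 0.1146 [-2.3573 -1.1436 11.4562]
-0.0614 41.18 0.1138 [-2.1977 -0.3423 11.9013]
-0.0656 41.47 0.113 [-2.9056 -0.8454 12.369 ]
-0.0698 41.75 0.1121 [-1.9538 -0.932  11.4261]
-0.074 42.03 0.1112 [-2.2217 -0.8617 11.0279]
-0.0782 42.32 0.1105 [-1.6389 -0.5252 11.7871]
-0.0824 42.6 0.1099 [-3.7132 -0.3433 14.8724]
-0.0866 42.88 0.1092 [-2.9523  0.0174 14.8156]
-0.0908 43.17 0.1086 [-5.072  -0.1394 17.732 ]
43.1667
```

The force is climbing now and the travel matches the expected landing. I'll take finer steps to about 21 N, then hold.

Run:
```python
from rig import robot
from h import *
f0=np.load('f0.npy')
def F(n=4):
    a=[]
    for _ in range(n): a.append(robot.read_force()-f0); robot.dwell(.03)
    return np.mean(a,0)
th=-.0908
print(F(3))
while robot.read_t()<55:
    th-=.0022
    robot.servo_line(tcp(th),speed=.02)
    f=F(3);print(round(th,4),round(robot.read_t(),2),robot.read_position()[2].round(4),f)
    if f[2]>20.5:break
for i in range(4):
    print('hold',F(6),robot.read_position()[2])
print(robot.read_t())
```

```text
[-5.1322 -0.0373 17.8119]
-0.093 43.62 0.1085 [-5.7598  0.4866 20.3918]
-0.0952 43.97 0.1083 [-6.9092  1.0433 22.5494]
hold [-7.2791  0.9137 22.7901] 0.1083352120639778
hold [-7.154   0.8756 22.8298] 0.1083197383266121
hold [-7.5228  0.8066 22.8044] 0.10835037415302429
hold [-7.0386  0.8763 22.9087] 0.10833728171378938
44.7667
```

It has landed: the tip moves only 0.2 mm per 2 N, and it held 22.8 N for over 0.7 s. I'll let go, retreat and check.

Run:
```python
from rig import robot
from h import *
f0=np.load('f0.npy')
p=robot.read_position()
robot.servo_line([p[0],p[1],.24],speed=.1)
print(robot.read_force()-f0)
robot.goto([.40,-.22,.38],down(-XF)); robot.dwell(.2)
print(robot.read_t(),robot.read_force()-f0)
for n in ("side","top"):
    im,d=robot.grab_frame(n); cv2.imwrite(f"pics/{n}5.png",im[:,:,::-1]); np.save(f"pics/{n}5.npy",d)
    W=Cam(robot.camera_info(n)).cloud(d).reshape(-1,3)
    l=np.stack([(W[:,:2]-BORE[:2])@XF[:2],(W[:,:2]-BORE[:2])@YF[:2],W[:,2]],1)
    r=np.hypot(l[:,0],l[:,1])
    k=(r<.0215)&(abs(l[:,0])>.0145)&(l[:,2]>.05);print(n,'flange',k.sum(),np.percentile(l[k,2],[10,50,90]))
    k=(abs(l[:,0])>.024)&(abs(l[:,0])<.031)&(abs(l[:,1])<.025)&(l[:,2]>.04)
    print('face',k.sum(),np.median(l[k,2]))
    k=(abs(l[:,0])<.008)&(l[:,1]<-.02)&(l[:,1]>-.15)&(l[:,2]>.07)
    print('arm',np.polyfit(l[k,1],l[k,2],1))
cv2.imwrite('pics/c9.png',np.hstack([cv2.resize(cv2.imread('pics/side5.png')[230:350,180:300],(400,400),interpolation=cv2.INTER_CUBIC),cv2.resize(cv2.imread('pics/top5.png')[180:300,120:240],(400,400),interpolation=cv2.INTER_CUBIC)]))
```

```text
[ 0.6488 -0.5786  1.521 ]
47.7083 [ 0.0158 -0.2944  0.4365]
side flange 50 [0.0588 0.0618 0.0645]
face 189 0.05648420998049686
arm [0.0544 0.1133]
top flange 36 [0.0595 0.0622 0.0696]
face 91 0.0553431340148931
arm [0.0498 0.112 ]
```

View pics/c9.png

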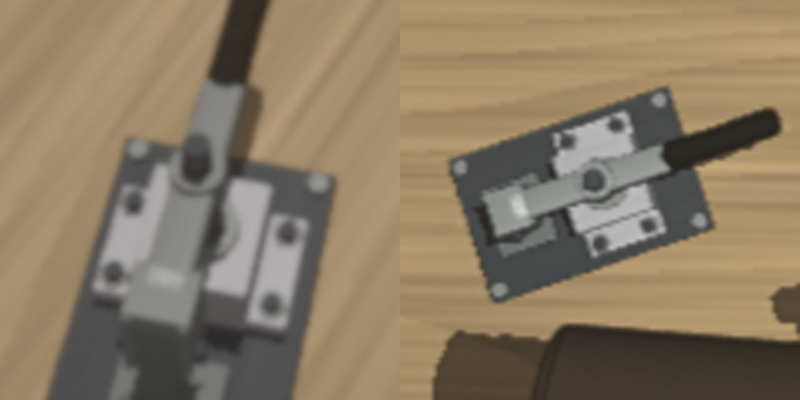

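View pics/top5.png

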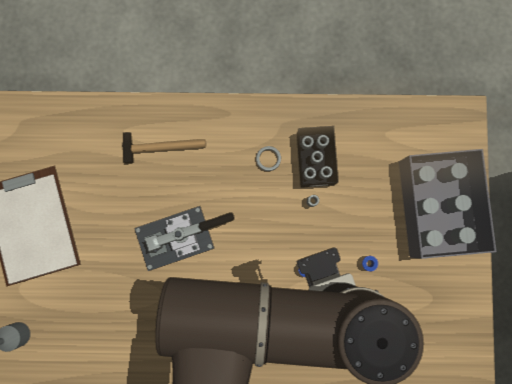

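The flange top reads about 62 mm against the 63 mm expected when home, with the face at about 56 mm. The arm is down at about -0.05 rad (top (180,235)). The mallet, race, sleeve and bin are at their starting pixels.

```bash
python3 -c "
from rig import robot
robot.job_done();print(robot.read_t())"
```

```text
the job is handed in; nothing more can be done
the job is handed in; nothing more can be done
```

The bush is seated and the clamp arm is down on it. I handed the job in at about 48 s of the 72 s allowed; no verdict was reported.

**What I did**
- **Start:** I picked up the grey flanged bush from between the two blue look-alikes. I lowered it into the bore until it met about 5.9 N at roughly 13 mm deep, then let go. It stood upright with its flange about 14 mm proud.
- **Press:** I swung the clamp over with the shut fingers and drove the bush down at about 9–12 N on the grip. When the force climbed at about 10 N/mm I stopped at 22.8 N, held it for over 0.7 s and let go.

**Last checks**
- **Bush:** The flange top reads 62 mm, against 63 mm expected when home; the housing face reads 55–56 mm, against 57 mm. These are noisy depth readings with part of the flange hidden under the arm. I therefore could not measure squareness and centring after the press.
- **Clamp:** The arm lies at about -0.05 rad and stayed put after release. The robot was clear of it, with the wrist force near zero.
- **Bystanders:** Mallet, race, sleeve and parts bin show no movement in the top picture.

**Disagreements**
- The two cameras differed by about 2 mm in y, so I used the average.
- Driving took a little more than the stated 2–8 N, which I put down to the hinge friction included in the reading.
- Part of the way down a sideways drag of about 4–5 N built up on the fingers, and it eased when I went back to following the arm's arc.

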